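# Unpile the stamping-press parts and rebuild its spring pack

### The job

Take the pile of stamping-press parts apart: stand the round brass stamp in the round wooden holder and lay the steel type bar flat in the oblong wooden tray. Then fit both cone washers fully down on the arbor, each the same way up as it lies now: the mouth-up one from the bottom of the pile first, the mouth-down one from the little stand on top of it, so that their wide rims meet. Do not let the stamp or the bar topple, and leave the jar, the foil roll and the wooden block where they are.

Things in the scene. Friction and masses are not known exactly. Their poses are not given: they have to be found in the camera images.
- stamp_mid (a point): Round brass hand stamp standing upright on top of the pile, on the bar. Foot 34 mm diameter and 8 mm high; above it a round stem 20 mm diameter; 34 mm high overall. The point is on its axis half-way up (17 mm above its underside); z is up along the stem. About 0.12 kg.
- bar_mid (a point): Dark steel type bar, 84 mm long (its x), 24 mm wide (y), 26 mm high (z), with a thin brass strip on top. It lies across the rim of the mouth-up washer, under the stamp. The point is its centre. About 0.25 kg.
- cone_up_mid (a point): Steel cone washer (dished ring), 60 mm outside at its wide rim, hole 28 mm, 12 mm high. The rim has an upright edge 5 mm high to grip; the cone narrows to 38 mm over the other 7 mm. Bottom of the pile, mouth up: wide rim uppermost (edge 7 to 12 mm above its underside). The point is on its axis half-way up (6 mm); z up as it lies now. About 0.08 kg.
- cone_down_mid (a point): Steel cone washer (dished ring), 60 mm outside at its wide rim, hole 28 mm, 12 mm high. The rim has an upright edge 5 mm high to grip; the cone narrows to 38 mm over the other 7 mm. Lies mouth down, alone on a fixed round stand 56 mm wide, 18 mm high: wide rim below (edge 0 to 5 mm above its underside). The point is on its axis half-way up (6 mm); z up as it lies now. About 0.08 kg.
- arbor: Fixed upright steel arbor on a round grey base 48 mm diameter and 8 mm high. The post is 23 mm diameter up to 34 mm above the bench, then tapers to 10 mm diameter at its tip 44 mm above the bench. The first washer's underside comes to 8 mm above the bench, the second's to 20 mm. Origin on its axis at bench level; z up.
- cup: Fixed round wooden holder for the stamp, 64 mm outside diameter, 11 mm high, an open recess 52 mm across with its floor 5 mm above the bench. Origin on its axis at bench level; z up.
- tray: Fixed oblong wooden tray for the bar, outside 122 mm (its x) by 58 mm (y), 11 mm high, walls 5 mm, inner floor 5 mm above the bench. Origin at its centre at bench level; z up.
- jar: Bystander: white glue jar with a black cap, 60 mm diameter, 75 mm high, origin at the centre of its underside. To be left alone.
- roll: Bystander: upright roll of brass-coloured foil, 52 mm diameter, 60 mm high, with a hole of 24 mm, origin at the centre of its underside. To be left alone.
- block: Bystander: dark wooden block, 50 x 70 x 35 mm, origin at the centre of its underside. To be left alone.
Mind the look-alikes: they are no part of the job. What is shaped like the cup but blue is not meant.

How it is judged:
By the outcome, as a careful person would: the job done as asked, in the order asked, and still so for the second after the job is handed in, with the robot touching nothing.
It also fails if it takes over 93 s, if anything falls off the work surface, if the arm or the gripper's body presses on something with over 40 N, if the wrist force passes 120 N, or if a joint passes its speed limit or range.

### The arm

A 6-joint arm with a two-finger parallel gripper is mounted at the origin on the work surface. World frame = base frame: x ahead of the robot, y to its left, z up, the work surface at z = 0. Lengths are in m, angles in rad, forces in N, time in s.
With the tool pointing down it reaches from about 0.3 to 0.775 m from the base axis. Payload 14.6 kg.
Tool frame: the origin (TCP) lies at the very end of the fingers, on their centre line; the grasp point (between the pads) lies 19 mm behind it; z points along the fingers, y is the direction in which the jaws open and shut (so a half turn about z gives the same grasp; the last joint's range is limited). The gripper opens to 94 mm and grips with 3 to 60 N. Pads are 16 mm wide; open, the fingers measure 119 mm over their backs; the gripper's body (75 mm by 177 mm) begins 78 mm behind the grasp point.
Start: joints at [1.145, 0.3, 1.521, -0, 1.321, -0.067], TCP at [0.193, 0.515, 0.205] pointing down, gripper open.
Joint ranges: [-3.03, 3.03], [-0.79, 2.21], [0.23, 2.52], [-1.04, 4.18], [0, 3.07], [-2.55, 2.55]. Speed limits (rad/s): [2.22, 2.22, 2.57, 3.14, 3.14, 3.14].

### API

Orientations are given as a unit quaternion [w, x, y, z].
In Python, from workcell import r gives the robot as it stands.
- The arm moves only by the tool servo_tool, never from a script. Its argument "increments" is a list that holds one entry, the list of rows, each a list of 5 numbers: the shift along the tool's x, y, z in cm, then the turn about the tool's z in rad, then the finger opening in cm, from 0 to 9.4. A call has exactly 8 rows; each row shifts and turns the pose as measured when the row begins, along the tool's axes as they then stand; what a row does not reach is not made up. A row lasts 1/10 s, in which the tool goes at most 50 mm and 8.59 degrees, less where a joint would pass 70% of its speed; a pose out of reach is approached as far as the arm can. A call is refused whole if a number of a shift passes 5 or a number of a turn 0.15, either way. A call with a gripper value outside its range is refused whole. The fingers move at their own pace and stop on an object; the grip force is fixed at half the most. Time passes only in rows, so rows that do not move let the fingers close, or fill a call up. It gives the time, the measured TCP pose, the force and the opening at its end, in the units of the state.
- r.read_state(): the state, without advancing time (a new reading comes with each control period).
- r.snapshot(name): name is "side" or "top"; returns the picture (420x560x3 uint8, red, green, blue); there is no depth.
- r.camera_params(name): a dict with "intrinsics" (3x3 intrinsics, pixels), "R" (3x3) and "t" (3): a world point X has camera coordinates R X + t. Camera axes: x right, y down, z forward; pixel columns grow to the right and rows downward; lengths in m; the calibration is good to about 2 mm. A picture is of the moment at which its call begins. camera_params takes no time and is no camera call.
- r.sign_off(): hands the job in, once; it reports no verdict.
Trained networks look in the newest picture that a camera, given by its name, has taken for a name from the list of things; names that differ only in an ending like _2 or _b are one class to them, and where a whole thing is asked for, a point or a joint stands for the part that bears it (a point fixed in the world has none). Each returns a list of dicts, best first, with "p" (0 to 1); they miss things now and then, are a little off and sometimes report something else, mostly with a low value. They report only what shows in the picture. A call takes as long as a camera call. They do not tell look-alikes from the thing itself.
- r.look_for(camera, thing): "xy" ([column, row] as shares, 0 to 1, of the picture: columns of its width, rows of its height, amid what is visible of it).
The state is a dict: "time_s": time; "q": joint angles; "qvel": joint speeds; "effort": joint torques, N m; "tool_pos": TCP position; "orientation": TCP orientation; "force": force on the tool from outside, world axes, zero at the start; "ft_torque": the same for the moment, N m; "width": finger opening in m.
Only numpy, scipy, OpenCV 4.12 (cv2) and the standard library are available. Lean on these libraries where they do the work, as an engineer would, in place of code of your own. Each camera call takes 0.05 s, during which the arm holds its last target. There are 200 camera calls.

## Working session

There is one attempt and no reset: what is moved stays moved. The work goes in short steps, Python scripts to look and compute and a tool call to move; the robot and the scene stay as the last step left them, time stands still between calls to the robot, and variables do not carry over. Pictures are saved under pics/ and viewed, about 12 in all and at most 16, crops included, and the job is handed in when it is done.

Besides the shell and the picture viewer there is one more tool, called after "Call:" by a JSON object that holds its "op" and its "data", one argument or row to a line. servo_tool: Moves the arm, as the interface text tells. Its arguments: {"type":"object","properties":{"increments":{"type":"array","items":{"type":"array","items":{"type":"array","items":{"type":"number"}}}}},"required":["increments"]}

```bash
mkdir -p pics; cat > h.py <<'E'
import numpy as np, cv2
from workcell import r
def snap(cam,name):
    im=r.snapshot(cam); cv2.imwrite(f'pics/{name}.png',im[:,:,::-1]); return im
def back(cam,uv,z):
    c=r.camera_params(cam);K=np.array(c['intrinsics']);R=np.array(c['R']);t=np.array(c['t'])
    d=R.T@np.linalg.solve(K,[uv[0],uv[1],1]);o=-R.T@t
    return o+d*(z-o[2])/d[2]
def proj(cam,X):
    c=r.camera_params(cam);p=np.array(c['intrinsics'])@(np.array(c['R'])@np.array(X)+np.array(c['t']))
    return p[:2]/p[2]
E
python3 - <<'E'
from h import *
np.set_printoptions(precision=4,suppress=True)
a=snap('top','top0');b=snap('side','side0')
print(r.read_state())
for c in('top','side'):
    p=r.camera_params(c);print(c,p['intrinsics'],-np.array(p['R']).T@p['t'],np.array(p['R']))
H={'stamp_mid':.072,'bar_mid':.025,'cone_up_mid':.006,'cone_down_mid':.024,'arbor':0.0,'cup':0.0,'tray':0.0,'jar':.04,'roll':.03,'block':.0175}
for n,z in H.items():
    for c in('top','side'):
        for d in r.look_for(c,n)[:3]:
            uv=np.array(d['xy'])*[560,420];print(n,c,round(d['p'],2),uv.round(1),back(c,uv,z).round(3))
E
```

```text
{'time_s': 0.1, 'q': array([ 1.1454,  0.3004,  1.5215, -0.    ,  1.3207, -0.0666]), 'qvel': array([-0.0017, -0.0009, -0.0007,  0.001 ,  0.0001,  0.0003]), 'effort': array([ -0.0003, -53.2634, -35.3288,   0.0709,   0.0234,  -0.0001]), 'tool_pos': array([0.193 , 0.5148, 0.205 ]), 'orientation': array([-0.0001,  0.1785,  0.9839, -0.0005]), 'force': array([ 0.0667,  0.1621, -0.6997]), 'ft_torque': array([-0.0335,  0.0184,  0.0248]), 'width': 0.09411354611949235}
top [[391.2926   0.     277.5153]
 [  0.     391.2926 207.5178]
 [  0.       0.       1.    ]] [ 0.5693 -0.0073  0.8616] [[-0.005  -1.      0.005 ]
 [-0.9978  0.0046 -0.0662]
 [ 0.0661 -0.0053 -0.9978]]
side [[396.5125   0.     283.6232]
 [  0.     396.5125 207.6819]
 [  0.       0.       1.    ]] [ 0.2838 -0.5414  0.5287] [[ 0.8675 -0.497   0.0215]
 [-0.2791 -0.5221 -0.8059]
 [ 0.4117  0.6931 -0.5917]]
stamp_mid top 0.49 [338.1 203.2] [ 0.63  -0.134  0.072]
stamp_mid side 0.85 [339.4 251.3] [ 0.623 -0.16   0.072]
bar_mid top 0.57 [335.6 211.8] [ 0.615 -0.136  0.025]
bar_mid side 0.71 [337.4 269.7] [ 0.626 -0.158  0.025]
cone_up_
[... 708 characters left out ...]
]
cup top 0.72 [332.  277.6] [ 0.473 -0.13   0.   ]
cup top 0.59 [434.5 253.4] [ 0.524 -0.356  0.   ]
cup side 0.89 [256.4 298.9] [ 0.479 -0.129  0.   ]
cup side 0.81 [278.9 351.8] [ 0.463 -0.237  0.   ]
cup side 0.67 [357.8 398.4] [ 0.522 -0.352  0.   ]
tray top 0.76 [141.8 272.7] [0.485 0.285 0.   ]
tray side 0.58 [179.9 179. ] [0.485 0.303 0.   ]
jar top 0.61 [105.5 206.4] [0.628 0.35  0.04 ]
jar side 0.62 [223.7 146. ] [0.621 0.343 0.04 ]
roll top 0.93 [430.7 196. ] [ 0.648 -0.339  0.03 ]
roll side 0.69 [421.4 343. ] [ 0.642 -0.343  0.03 ]
block top 0.79 [268.8 137. ] [0.78  0.007 0.017]
block top 0.75 [334.8 212.7] [ 0.613 -0.136  0.017]
block side 0.94 [347.5 201.9] [0.776 0.009 0.017]
```

```bash
ls pics
```

```text
side0.png
top0.png
```

View pics/top0.png

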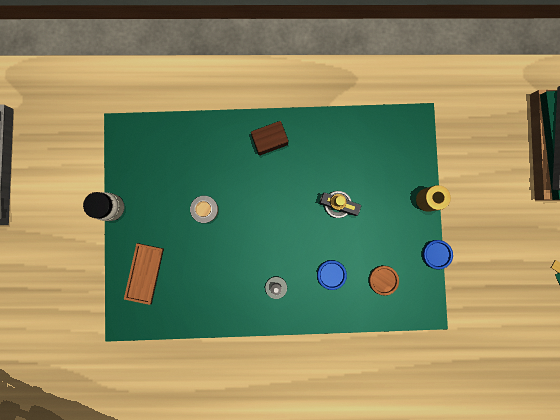

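View pics/side0.png

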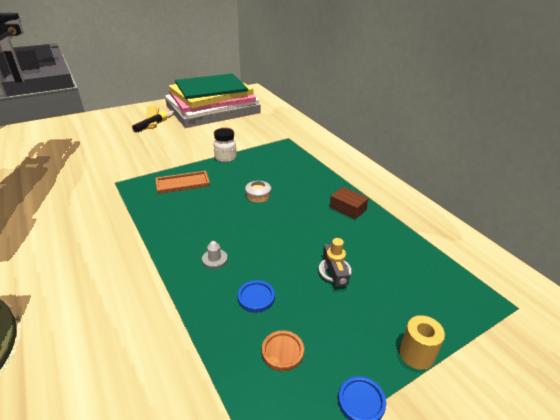

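```bash
python3 - <<'E'
import cv2,numpy as np
a=cv2.imread('pics/top0.png')[165:265,285:385];b=cv2.imread('pics/side0.png')[205:315,275:395]
c=cv2.imread('pics/top0.png')[165:265,160:260]
o=[cv2.resize(x,(400,400),interpolation=2) for x in(a,b)]
cv2.imwrite('pics/crop0.png',np.hstack(o))
E
```

```text
(no output)
```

View pics/crop0.png

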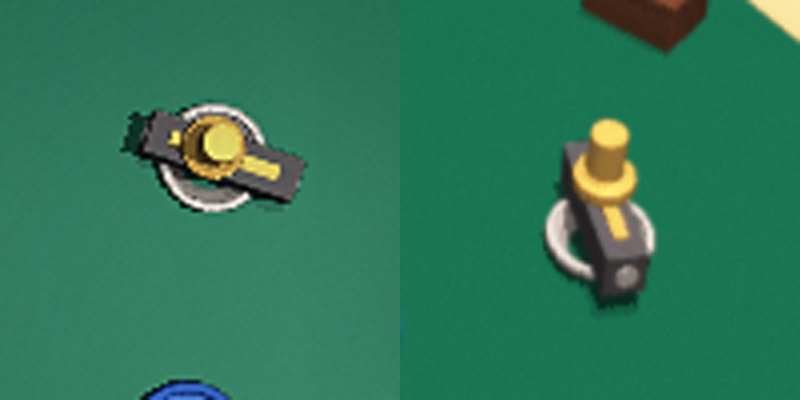

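Viewed 3: the pile is at top px ≈(338,204), the arbor at (275,287), the brown cup at (384,280) with blue look-alikes at (332,275) and (437,254), the tray at (143,273), and the stand with the cone at (204,209). Next I measure these by segmentation.

```bash
cat >> h.py <<'E'
def blob(im,c,w,exclude=None):
    x0,y0=int(c[0]-w),int(c[1]-w);s=im[y0:y0+2*w,x0:x0+2*w]
    s=cv2.resize(s,None,fx=8,fy=8,interpolation=cv2.INTER_CUBIC).astype(int)
    m=((s[:,:,1]-s[:,:,0])<25)&(s.max(2)>60)
    cs,_=cv2.findContours(m.astype(np.uint8),cv2.RETR_EXTERNAL,cv2.CHAIN_APPROX_NONE)
    k=max(cs,key=cv2.contourArea)
    f=lambda p:(np.array(p)+.5)/8-.5+[x0,y0]
    return k,f,s,m
E
python3 - <<'E'
from h import *
for cam,L in (('top',{'cup':(384,280,.011),'arborbase':(275.5,287.5,.008),'cone_down':(204,209,.020),'tray':(143.5,273.5,.011),'stand?':(204,209,.018)}),
              ('side',{'cup':(282,350,.011),'tray':(182,182,.011),'cone_down':(258,190,.020)})):
    im=cv2.imread(f'pics/{cam}0.png')[:,:,::-1]
    for n,(u,v,z) in L.items():
        k,f,s,m=blob(im,(u,v),24 if n!='tray' else 36)
        h=cv2.convexHull(k)
        if n=='tray':
            R=cv2.minAreaRect(h);P=[back(cam,f(p),z) for p in cv2.boxPoints(R)]
            hw=np.array([back(cam,f(p[0]),z)[:2] for p in h]);q=cv2.minAreaRect((hw*1000).astype(np.float32));print(cam,n,q)
        else:
            hw=np.array([back(cam,f(p[0]),z)[:2] for p in k],dtype=np.float32);q=cv2.fitEllipse(hw*1000);print(cam,n,q)
im=cv2.imread('pics/top0.png')
o=[cv2.resize(x,(390,390),interpolation=2) for x in(im[184:224,318:358],im[268:308,255:295])]
cv2.imwrite('pics/crop1.png',np.hstack(o))
E
```

```text
top cup ((467.70635986328125, -240.71250915527344), (63.258792877197266, 63.59074020385742), 104.96514129638672)
top arborbase ((453.4175720214844, -7.032052993774414), (46.8426513671875, 47.022918701171875), 117.92826843261719)
top cone_down ((622.8958740234375, 147.46255493164062), (58.76019287109375, 60.31039047241211), 161.5185089111328)
top tray ((484.84881591796875, 278.5566711425781), (60.48512268066406, 124.19822692871094), 78.08151245117188)
top stand? ((623.0233154296875, 147.8303985595703), (58.89983367919922, 60.453712463378906), 161.51840209960938)Traceback (most recent call last):
  File "<stdin>", line 12, in <module>
  File "h.py", line 6, in back
    c=r.camera_params(cam);K=np.array(c['intrinsics']);R=np.array(c['R']);t=np.array(c['t'])
ValueError: time passes only in moves, steps and waits
```

```bash
python3 - <<'E'
s=open('h.py').read()
s=s.replace("def back","import functools\n@functools.lru_cache(None)\ndef cp(c): return r.camera_params(c)\ndef back").replace("c=r.camera_params(cam)","c=cp(cam)")
open('h.py','w').write(s)
E
python3 - <<'E'
from h import *
for cam,L in (('side',{'cup':(282,350,.011),'tray':(182,182,.011),'cone_down':(258,190,.020),'arb':(214,256,.008)}),):
    im=cv2.imread(f'pics/{cam}0.png')[:,:,::-1]
    for n,(u,v,z) in L.items():
        k,f,s,m=blob(im,(u,v),24 if n!='tray' else 36)
        hw=np.array([back(cam,f(p[0]),z)[:2] for p in k],dtype=np.float32);print(cam,n,cv2.minAreaRect(hw*1000) if n=='tray' else cv2.fitEllipse(hw*1000))
im=cv2.imread('pics/top0.png');sd=cv2.imread('pics/side0.png')
o=[cv2.resize(x,(390,390),interpolation=2) for x in(im[184:224,318:358],sd[233:293,308:368])]
cv2.imwrite('pics/crop1.png',np.hstack(o))
E
```

```text
side cup ((465.95703125, -242.25418090820312), (64.4937744140625, 69.43016052246094), 146.9436798095703)
side tray ((525.5659790039062, 396.98699951171875), (156.32308959960938, 191.8839874267578), 75.80793762207031)
side cone_down ((617.9439697265625, 139.79859924316406), (60.7039680480957, 92.02262878417969), 153.8142547607422)
side arb ((453.6475524902344, -2.2819581031799316), (44.55333709716797, 74.4803695678711), 162.6033172607422)
```

View pics/crop1.png

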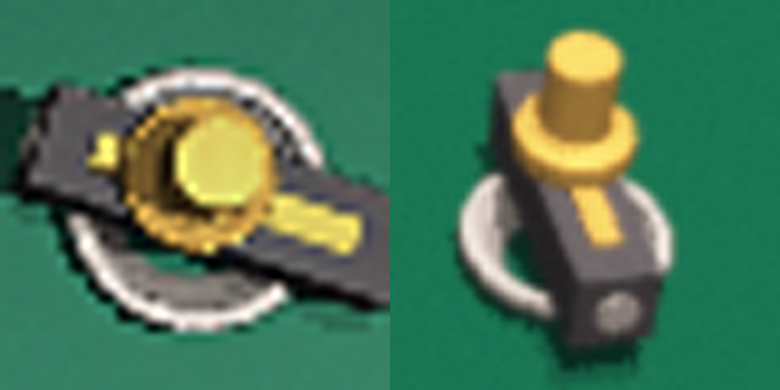

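```bash
python3 - <<'E'
from h import *
np.set_printoptions(precision=4,suppress=True)
T=lambda x,y:(x/9.75-.5+318,y/9.75-.5+184); S=lambda x,y:((x-390)/6.5-.5+308,y/6.5-.5+233)
print('stemtop',back('top',T(223,160),.072),back('side',S(584,55),.072))
print('foot',back('top',T(200,173),.046))
print('rim',back('top',T(197.5,199),.012))
a=back('top',T(95,152),.038);b=back('top',T(358,235),.038);print('strip',a,b,(a+b)/2,np.degrees(np.arctan2(*(a-b)[1::-1])))
c=[back('top',(285+x/4-.5,165+y/4-.5),.038) for x,y in((155,110),(303,150),(290,200),(145,155))]
print(np.array(c),np.mean(c,0))
E
```

```text
stemtop [ 0.6365 -0.139   0.072 ] [ 0.6357 -0.1365  0.072 ]
foot [ 0.6359 -0.1383  0.046 ]
rim [ 0.6329 -0.1431  0.012 ]
strip [ 0.6412 -0.1169  0.038 ] [ 0.6229 -0.1736  0.038 ] [ 0.6321 -0.1453  0.038 ] 72.1297912031355
[[ 0.6563 -0.1086  0.038 ]
 [ 0.6347 -0.1866  0.038 ]
 [ 0.6083 -0.1793  0.038 ]
 [ 0.6325 -0.1031  0.038 ]] [ 0.633  -0.1444  0.038 ]
```

```bash
cat > plan.py <<'E'
import sys
from h import *
def state():
    s=r.read_state();w,x,y,z=s['orientation']
    ty=np.array([2*(x*y-w*z),1-2*(x*x+z*z)]);tz=np.array([2*(x*z+w*y),2*(y*z-w*x)])
    return s,np.degrees(np.arctan2(ty[1],ty[0])),tz
def plan(x,y,z,yaw,n):
    s,y0,tz=state();p=s['tool_pos'];yaw=y0 if yaw is None else yaw;d=(yaw-y0+90)%180-90
    print('t %.2f pos %s yaw %.1f tilt %s w %.4f F %s q6 %.2f'%(s['time_s'],p.round(4),y0,tz.round(3),s['width'],s['force'].round(1),s['q'][5]))
    if n==0:return
    st=(np.array([x,y,z])-p)/n*100;turn=-np.radians(d)/n
    print('d',(st*n).round(2),'dyaw',round(d,1))
    for i in range(n):
        a=np.radians(y0+d*i/n);ty=np.array([np.cos(a),np.sin(a)]);tx=np.array([-ty[1],ty[0]])*-1
        tx=np.array([-np.sin(a),np.cos(a)])
        print([round(float(v),2) for v in(tx@st[:2],ty@st[:2],-st[2])],round(turn,3))
if __name__=='__main__':
    a=[None if v=='-' else float(v) for v in sys.argv[1:]];plan(*a[:4],int(a[4])) if a else plan(0,0,0,None,0)
E
python3 plan.py .636 -.138 .13 -17 24
```

```text
t 1.10 pos [0.1931 0.515  0.2054] yaw 69.4 tilt [-0. -0.] w 0.0940 F [0.1 0.2 0.4] q6 -0.07
d [ 44.29 -65.3   -7.54] dyaw -86.4
[-2.68, -1.9, 0.31] 0.063
[-2.8, -1.73, 0.31] 0.063
[-2.9, -1.55, 0.31] 0.063
[-2.99, -1.36, 0.31] 0.063
[-3.07, -1.17, 0.31] 0.063
[-3.14, -0.98, 0.31] 0.063
[-3.19, -0.78, 0.31] 0.063
[-3.24, -0.58, 0.31] 0.063
[-3.27, -0.37, 0.31] 0.063
[-3.28, -0.17, 0.31] 0.063
[-3.29, 0.04, 0.31] 0.063
[-3.28, 0.25, 0.31] 0.063
[-3.26, 0.45, 0.31] 0.063
[-3.22, 0.66, 0.31] 0.063
[-3.17, 0.86, 0.31] 0.063
[-3.11, 1.06, 0.31] 0.063
[-3.04, 1.25, 0.31] 0.063
[-2.96, 1.44, 0.31] 0.063
[-2.86, 1.62, 0.31] 0.063
[-2.75, 1.8, 0.31] 0.063
[-2.63, 1.97, 0.31] 0.063
[-2.51, 2.13, 0.31] 0.063
[-2.37, 2.28, 0.31] 0.063
[-2.22, 2.43, 0.31] 0.063
```

Call:
{"op": "servo_tool", "data": {
  "increments": [
    [[-2.7,-1.9,0.3,0.063,5],[-2.8,-1.7,0.3,0.063,5],[-2.9,-1.55,0.3,0.063,5],[-3.0,-1.35,0.3,0.063,5],[-3.1,-1.2,0.3,0.063,5],[-3.1,-1.0,0.3,0.063,5],[-3.2,-0.8,0.3,0.063,5],[-3.2,-0.6,0.3,0.063,5]]
  ]
}}

```text
time_s: 1.9
tool_pos: [0.3418, 0.2905, 0.1808]
orientation: [0.0, 0.424, 0.906, 0.001]
force: [0.1, 0.5, -0.7]
width: 0.0501
```

Call:
{"op": "servo_tool", "data": {
  "increments": [
    [[-3.3,-0.4,0.3,0.063,5],[-3.3,-0.2,0.3,0.063,5],[-3.3,0.05,0.3,0.063,5],[-3.3,0.25,0.3,0.063,5],[-3.3,0.45,0.3,0.063,5],[-3.2,0.65,0.3,0.063,5],[-3.2,0.85,0.3,0.063,5],[-3.1,1.05,0.3,0.063,5]]
  ]
}}

```text
time_s: 2.7
tool_pos: [0.4892, 0.0577, 0.157]
orientation: [0.001, 0.645, 0.764, 0.003]
force: [0.4, -0.3, -0.2]
width: 0.0497
```

```bash
python3 plan.py .636 -.138 .13 -17 8
```

```text
t 2.70 pos [0.4892 0.0577 0.157 ] yaw 9.7 tilt [0.004 0.003] w 0.0497 F [ 0.4 -0.3 -0.2] q6 -0.13
d [ 14.68 -19.57  -2.7 ] dyaw -26.7
[-2.72, 1.4, 0.34] 0.058
[-2.63, 1.55, 0.34] 0.058
[-2.54, 1.7, 0.34] 0.058
[-2.44, 1.85, 0.34] 0.058
[-2.32, 1.99, 0.34] 0.058
[-2.21, 2.12, 0.34] 0.058
[-2.08, 2.24, 0.34] 0.058
[-1.94, 2.36, 0.34] 0.058
```

Call:
{"op": "servo_tool", "data": {
  "increments": [
    [[-2.7,1.4,0.3,0.06,5],[-2.6,1.55,0.3,0.06,5],[-2.5,1.7,0.3,0.06,5],[-2.4,1.85,0.3,0.06,5],[-2.3,2.0,0.3,0.06,5],[-2.2,2.1,0.3,0.06,5],[-2.1,2.2,0.3,0.06,5],[-1.9,2.3,0.3,0.05,5]]
  ]
}}

```text
time_s: 3.5
tool_pos: [0.6371, -0.1482, 0.1322]
orientation: [0.0, 0.812, 0.584, 0.003]
force: [-0.5, 0.7, 0.4]
width: 0.05
```

```bash
python3 plan.py .636 -.138 .05 -17 4;python3 - <<'E'
from h import *
a=snap('side','s1');b=snap('top','t1')
cv2.imwrite('pics/c1.png',np.hstack([cv2.resize(a[150:300,270:420],(400,400),interpolation=2),cv2.resize(b[150:250,290:390],(400,400),interpolation=2)])[:,:,::-1])
E
```

```text
t 3.50 pos [ 0.6371 -0.1482  0.1322] yaw -18.5 tilt [0.005 0.003] w 0.0500 F [-0.5  0.7  0.4] q6 0.04
d [-0.11  1.02 -8.22] dyaw 1.5
[0.23, -0.11, 2.06] -0.007
[0.23, -0.11, 2.06] -0.007
[0.23, -0.1, 2.06] -0.007
[0.23, -0.1, 2.06] -0.007
```

View pics/c1.png

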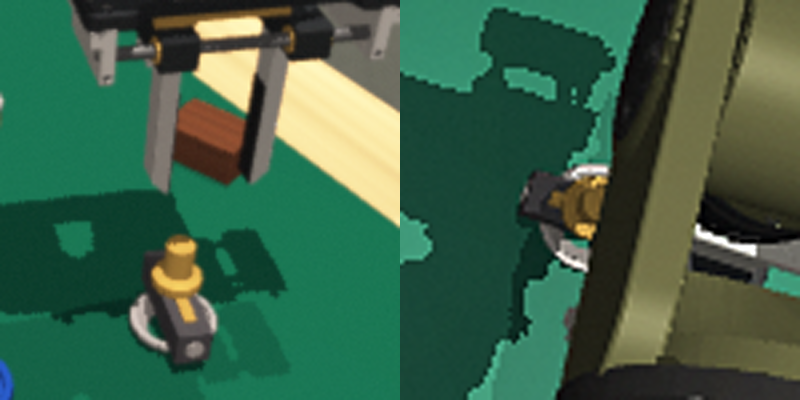

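Picture (5 viewed): the open fingers are above the pile, with their tips' midpoint at side px ≈(348,220) and the stamp still upright. I'll check that against the projection of the TCP.

```bash
python3 - <<'E'
from h import *
p=r.read_state()['tool_pos'];print(proj('side',p))
a=np.radians(-18.5)
for s in(-1,1):print((proj('side',p+s*.025*np.array([np.cos(a),np.sin(a),0]))-[270,150])*400/150)
E
```

```text
[346.45985358 218.07587917]
[164.99558667 185.75935114]
[242.28506089 177.36686579]
```

Call:
{"op": "servo_tool", "data": {
  "increments": [
    [[0.5,-0.2,1.0,-0.02,5],[0.4,-0.2,1.0,0,5],[0,0,1.0,0,5],[0,0,1.0,0,5],[0,0,0.4,0,5],[0,0,0,0,5],[0,0,0,0,5],[0,0,0,0,5]]
  ]
}}

```text
time_s: 4.4
tool_pos: [0.6349, -0.1357, 0.083]
orientation: [-0.0, 0.804, 0.594, 0.002]
force: [0.2, 0.3, 1.0]
width: 0.0501
```

```bash
python3 plan.py .636 -.138 .05 -17 4;python3 - <<'E'
from h import *
a=snap('side','s2')
cv2.imwrite('pics/c2.png',cv2.resize(a[180:300,280:400],(600,600),interpolation=2)[:,:,::-1])
E
```

```text
t 4.40 pos [ 0.6349 -0.1357  0.083 ] yaw -17.1 tilt [0.003 0.003] w 0.0501 F [0.2 0.3 1. ] q6 0.03
d [ 0.11 -0.23 -3.3 ] dyaw 0.1
[-0.05, 0.04, 0.83] -0.0
[-0.05, 0.04, 0.83] -0.0
[-0.05, 0.04, 0.83] -0.0
[-0.05, 0.04, 0.83] -0.0
```

View pics/c2.png

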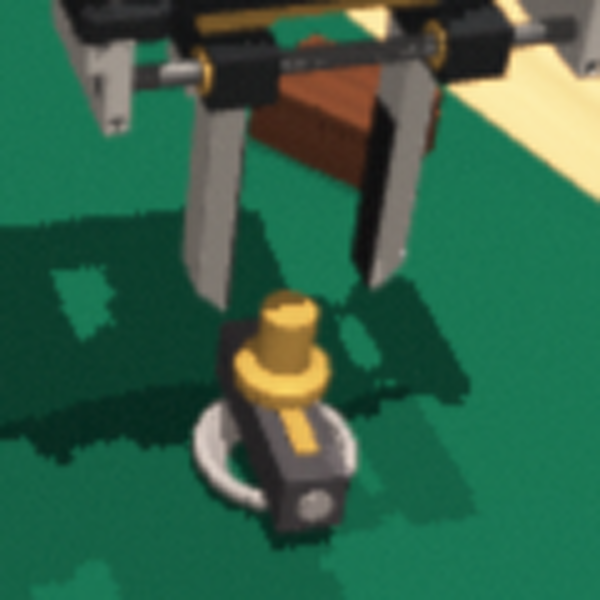

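Picture (6 viewed): the fingers straddle the stamp, with their tips' midpoint at crop (295,295) and the stem top at (290,310). I'll descend and grip.

Call:
{"op": "servo_tool", "data": {
  "increments": [
    [[-0.1,0.1,0.8,0,5],[-0.1,0.1,0.8,0,5],[0,0,0.8,0,5],[0,0,0.8,0,5],[0,0,0,0,5],[0,0,0,0,1.5],[0,0,0,0,1.5],[0,0,0,0,1.5]]
  ]
}}

```text
time_s: 5.25
tool_pos: [0.6366, -0.1386, 0.0483]
orientation: [-0.0, 0.804, 0.594, 0.002]
force: [0.1, 0.5, -0.0]
width: 0.0291
```

Call:
{"op": "servo_tool", "data": {
  "increments": [
    [[0,0,0,0,1.5],[0,0,0,0,1.5],[0,0,-0.8,0,1.5],[0,0,-1.5,0,1.5],[0,0,-1.5,0,1.5],[0,0,-1,0,1.5],[0,0,0,0,1.5],[0,0,0,0,1.5]]
  ]
}}

```text
time_s: 6.05
tool_pos: [0.637, -0.1389, 0.1029]
orientation: [0.001, 0.804, 0.594, 0.003]
force: [0.6, -0.1, -1.6]
width: 0.0186
```

```bash
python3 plan.py .4675 -.2412 .1 - 8
```

```text
t 6.05 pos [ 0.637  -0.1389  0.1029] yaw -17.1 tilt [0.006 0.003] w 0.0186 F [ 0.6 -0.1 -1.6] q6 0.02
d [-16.95 -10.23  -0.29] dyaw 0.0
[-1.84, -1.65, 0.04] -0.0
[-1.84, -1.65, 0.04] -0.0
[-1.84, -1.65, 0.04] -0.0
[-1.84, -1.65, 0.04] -0.0
[-1.84, -1.65, 0.04] -0.0
[-1.84, -1.65, 0.04] -0.0
[-1.84, -1.65, 0.04] -0.0
[-1.84, -1.65, 0.04] -0.0
```

Call:
{"op": "servo_tool", "data": {
  "increments": [
    [[-1.2,-1.1,0,0,1.5],[-2.1,-1.9,0,0,1.5],[-2.1,-1.9,0,0,1.5],[-2.1,-1.9,0,0,1.5],[-2.1,-1.9,0,0,1.5],[-2.1,-1.9,0,0,1.5],[-2.0,-1.7,0,0,1.5],[-1.0,-0.9,0,0,1.5]]
  ]
}}

```text
time_s: 6.85
tool_pos: [0.4608, -0.242, 0.0978]
orientation: [-0.001, 0.803, 0.595, 0.002]
force: [0.4, -0.6, -1.6]
width: 0.0185
```

```bash
python3 plan.py .4675 -.2412 .0165 - 6; python3 - <<'E'
from h import *
a=snap('side','s3');b=snap('top','t3')
cv2.imwrite('pics/c3.png',np.hstack([cv2.resize(a[260:410,200:350],(400,400),interpolation=2),cv2.resize(b[230:330,335:435],(400,400),interpolation=2)])[:,:,::-1])
E
```

```text
t 6.85 pos [ 0.4608 -0.242   0.0978] yaw -16.9 tilt [0.002 0.005] w 0.0185 F [ 0.4 -0.6 -1.6] q6 -0.26
d [ 0.67  0.08 -8.13] dyaw 0.0
[0.04, 0.1, 1.35] -0.0
[0.04, 0.1, 1.35] -0.0
[0.04, 0.1, 1.35] -0.0
[0.04, 0.1, 1.35] -0.0
[0.04, 0.1, 1.35] -0.0
[0.04, 0.1, 1.35] -0.0
```

View pics/c3.png

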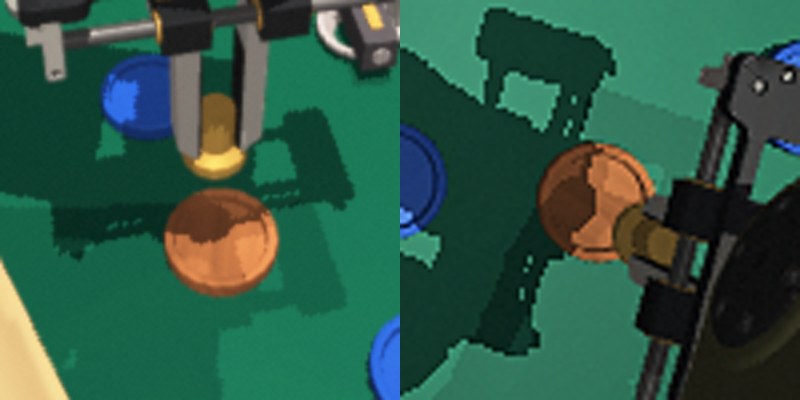

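Picture (7 viewed): the stamp hangs upright over the brown cup, whose centre is at crop px (220,242) and (598,203). I'll lower it.

Call:
{"op": "servo_tool", "data": {
  "increments": [
    [[0.1,0.3,1.5,0,1.5],[0.1,0.3,1.5,0,1.5],[0,0,1.5,0,1.5],[0,0,1.2,0,1.5],[0,0,0.8,0,1.5],[0,0,0.4,0,1.5],[0,0,0,0,1.5],[0,0,0,0,1.5]]
  ]
}}

```text
time_s: 7.75
tool_pos: [0.4727, -0.238, 0.0216]
orientation: [-0.002, 0.802, 0.597, 0.003]
force: [0.1, 0.2, -2.0]
width: 0.0186
```

```bash
python3 plan.py .4675 -.2412 .0165 - 3
```

```text
t 7.75 pos [ 0.4727 -0.238   0.0216] yaw -16.7 tilt [0.002 0.006] w 0.0186 F [ 0.1  0.2 -2. ] q6 -0.25
d [-0.52 -0.32 -0.51] dyaw 0.0
[-0.15, -0.13, 0.17] -0.0
[-0.15, -0.13, 0.17] -0.0
[-0.15, -0.13, 0.17] -0.0
```

Call:
{"op": "servo_tool", "data": {
  "increments": [
    [[-0.3,-0.2,0,0,1.5],[-0.15,-0.1,0.1,0,1.5],[0,0,0.15,0,1.5],[0,0,0.1,0,1.5],[0,0,0.1,0,1.5],[0,0,0.1,0,1.5],[0,0,0,0,1.5],[0,0,0,0,1.5]]
  ]
}}

```text
time_s: 8.55
tool_pos: [0.4689, -0.2425, 0.0173]
orientation: [-0.0, 0.803, 0.597, 0.003]
force: [-0.4, -0.6, -1.0]
width: 0.0183
```

```bash
python3 plan.py .4675 -.2412 .0155 - 1
```

```text
t 8.55 pos [ 0.4689 -0.2425  0.0173] yaw -16.8 tilt [0.005 0.004] w 0.0183 F [-0.4 -0.6 -1. ] q6 -0.26
d [-0.14  0.13 -0.18] dyaw 0.0
[0.08, -0.17, 0.18] -0.0
```

Call:
{"op": "servo_tool", "data": {
  "increments": [
    [[0,0,0.1,0,1.5],[0,0,0.1,0,1.5],[0,0,0.05,0,1.5],[0,0,0,0,1.5],[0,0,0,0,1.5],[0,0,0,0,1.5],[0,0,0,0,1.5],[0,0,0,0,1.5]]
  ]
}}

```text
time_s: 9.35
tool_pos: [0.469, -0.2425, 0.0159]
orientation: [0.0, 0.803, 0.597, 0.003]
force: [-1.1, -0.3, 1.0]
width: 0.0185
```

```bash
python3 plan.py; python3 - <<'E'
from h import *
a=snap('side','s4')
cv2.imwrite('pics/c4.png',cv2.resize(a[290:390,230:330],(600,600),interpolation=2)[:,:,::-1])
E
```

```text
t 9.35 pos [ 0.469  -0.2425  0.0159] yaw -16.7 tilt [0.005 0.004] w 0.0185 F [-1.1 -0.3  1. ] q6 -0.26
```

View pics/c4.png

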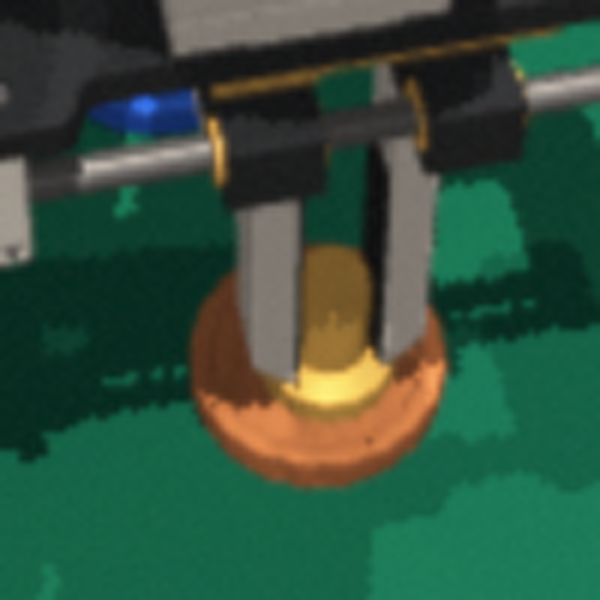

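Picture (8 viewed): the stamp's foot, at crop (330,385), is well inside the cup, and the force reversal shows it is seated. I'll release and retreat.

Call:
{"op": "servo_tool", "data": {
  "increments": [
    [[0,0,0,0,2.2],[0,0,0,0,3],[0,0,0,0,4],[0,0,0,0,4.5],[0,0,-1.5,0,4.5],[0,0,-3,0,4.5],[0,0,-3,0,4.5],[0,0,-2,0,4.5]]
  ]
}}

```text
time_s: 10.2
tool_pos: [0.4672, -0.2421, 0.1111]
orientation: [-0.003, 0.803, 0.597, 0.002]
force: [0.2, -0.5, 0.2]
width: 0.045
```

```bash
python3 plan.py .6325 -.1445 .11 -17 9
```

```text
t 10.20 pos [ 0.4672 -0.2421  0.1111] yaw -16.7 tilt [0.    0.007] w 0.0450 F [ 0.2 -0.5  0.2] q6 -0.26
d [16.53  9.76 -0.11] dyaw -0.3
[1.57, 1.45, 0.01] 0.0
[1.57, 1.45, 0.01] 0.0
[1.57, 1.44, 0.01] 0.0
[1.57, 1.44, 0.01] 0.0
[1.57, 1.44, 0.01] 0.0
[1.57, 1.44, 0.01] 0.0
[1.57, 1.44, 0.01] 0.0
[1.57, 1.44, 0.01] 0.0
[1.57, 1.44, 0.01] 0.0
```

Call:
{"op": "servo_tool", "data": {
  "increments": [
    [[1.2,1.2,0,0,4.5],[2.0,1.8,0,0,4.5],[2.0,1.8,0,0,4.5],[2.0,1.8,0,0,4.5],[2.0,1.8,0,0,4.5],[2.0,1.9,0,0,4.5],[1.6,1.5,0,0,4.5],[0.8,0.7,0,0,4.5]]
  ]
}}

```text
time_s: 11.0
tool_pos: [0.6353, -0.1406, 0.1073]
orientation: [-0.003, 0.803, 0.596, 0.002]
force: [-1.0, -0.1, 0.0]
width: 0.0449
```

```bash
python3 plan.py .6325 -.1445 .022 -17 7; python3 - <<'E'
from h import *
a=snap('side','s5')
cv2.imwrite('pics/c5.png',np.hstack([cv2.resize(a[210:310,280:380],(400,400),interpolation=2),cv2.resize(a[300:400,230:330],(400,400),interpolation=2)])[:,:,::-1])
print(proj('side',r.read_state()['tool_pos']))
E
```

```text
t 11.00 pos [ 0.6353 -0.1406  0.1073] yaw -16.8 tilt [-0.     0.006] w 0.0449 F [-1.  -0.1  0. ] q6 0.02
d [-0.28 -0.39 -8.53] dyaw -0.2
[-0.07, -0.02, 1.22] 0.0
[-0.07, -0.02, 1.22] 0.0
[-0.07, -0.02, 1.22] 0.0
[-0.07, -0.02, 1.22] 0.0
[-0.07, -0.02, 1.22] 0.0
[-0.07, -0.02, 1.22] 0.0
[-0.07, -0.02, 1.22] 0.0
[340.60838409 226.52721739]
```

View pics/c5.png

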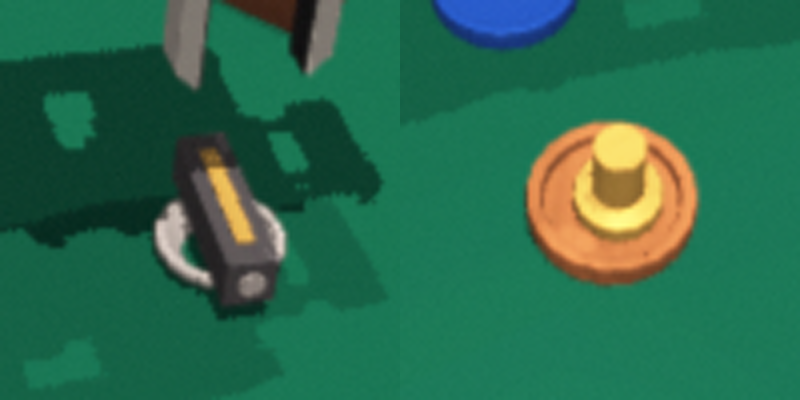

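Picture (9 viewed): the stamp stands upright in the brown cup. The bar is undisturbed, with its strip running from crop (210,150) to (243,240). Checking the bar's centre.

```bash
python3 - <<'E'
from h import *
S=lambda x,y:(280+x/4-.5-1.5,210+y/4-.5-1.7)
a,b=back('side',S(212,150),.038),back('side',S(243,240),.038);print(a,b,(a+b)/2,np.degrees(np.arctan2(*(a-b)[1::-1])))
E
```

```text
[ 0.64421514 -0.11070739  0.038     ] [ 0.6220125  -0.16531305  0.038     ] [ 0.63311382 -0.13801022  0.038     ] 67.87335186274129
```

Call:
{"op": "servo_tool", "data": {
  "increments": [
    [[-0.3,-0.1,1.0,0,4.5],[-0.1,0,1.2,0,4.5],[0,0,1.2,0,4.5],[0,0,1.0,0,4.5],[0,0,0.5,0,4.5],[0,0,0,0,4.5],[0,0,0,0,4.5],[0,0,0,0,4.5]]
  ]
}}

```text
time_s: 11.85
tool_pos: [0.6304, -0.1452, 0.0515]
orientation: [-0.004, 0.804, 0.595, 0.001]
force: [0.3, -0.2, -0.2]
width: 0.0447
```

```bash
python3 plan.py .6325 -.1445 .022 -17 3
```

```text
t 11.85 pos [ 0.6304 -0.1452  0.0515] yaw -17.0 tilt [-0.004  0.007] w 0.0447 F [ 0.3 -0.2 -0.2] q6 0.01
d [ 0.21  0.07 -2.95] dyaw -0.0
[0.04, 0.06, 0.98] 0.0
[0.04, 0.06, 0.98] 0.0
[0.04, 0.06, 0.98] 0.0
```

Call:
{"op": "servo_tool", "data": {
  "increments": [
    [[0.1,0.1,1.0,0,4.5],[0.1,0.1,1.0,0,4.5],[0,0,0.7,0,4.5],[0,0,0,0,4.5],[0,0,0,0,3],[0,0,0,0,2],[0,0,0,0,2],[0,0,0,0,2]]
  ]
}}

```text
time_s: 12.65
tool_pos: [0.6333, -0.1434, 0.0228]
orientation: [-0.004, 0.804, 0.595, 0.001]
force: [0.2, -0.0, -2.2]
width: 0.024
```

```bash
python3 plan.py .6325 -.1445 .11 -17 0
```

```text
t 12.65 pos [ 0.6333 -0.1434  0.0228] yaw -16.9 tilt [-0.003  0.007] w 0.0240 F [ 0.2 -0.  -2.2] q6 0.01
```

Call:
{"op": "servo_tool", "data": {
  "increments": [
    [[0,0,0,0,2],[0,0,-0.6,0,2],[0,0,-1.5,0,2],[0,0,-2.5,0,2],[0,0,-2.5,0,2],[0,0,-2.0,0,2],[0,0,0,0,2],[0,0,0,0,2]]
  ]
}}

```text
time_s: 13.45
tool_pos: [0.6335, -0.1441, 0.1219]
orientation: [-0.003, 0.804, 0.595, 0.001]
force: [0.4, 0.8, -3.5]
width: 0.0238
```

```bash
sed -i 's/d=(yaw-y0+90)%180-90/d=yaw-y0/' plan.py; python3 plan.py .485 .2786 .11 78 16
```

```text
t 13.45 pos [ 0.6335 -0.1441  0.1219] yaw -16.9 tilt [-0.002  0.007] w 0.0238 F [ 0.4  0.8 -3.5] q6 0.01
d [-14.85  42.27  -1.19] dyaw 94.9
[2.26, -1.66, 0.07] -0.104
[2.42, -1.42, 0.07] -0.104
[2.55, -1.16, 0.07] -0.104
[2.66, -0.89, 0.07] -0.104
[2.73, -0.61, 0.07] -0.104
[2.78, -0.32, 0.07] -0.104
[2.8, -0.03, 0.07] -0.104
[2.79, 0.26, 0.07] -0.104
[2.75, 0.54, 0.07] -0.104
[2.68, 0.82, 0.07] -0.104
[2.58, 1.1, 0.07] -0.104
[2.45, 1.36, 0.07] -0.104
[2.3, 1.6, 0.07] -0.104
[2.12, 1.83, 0.07] -0.104
[1.92, 2.04, 0.07] -0.104
[1.7, 2.23, 0.07] -0.104
```

Call:
{"op": "servo_tool", "data": {
  "increments": [
    [[2.2,-1.6,0,-0.1,2],[2.4,-1.4,0,-0.105,2],[2.5,-1.2,0,-0.105,2],[2.6,-0.9,0,-0.105,2],[2.7,-0.6,0,-0.105,2],[2.8,-0.3,0,-0.105,2],[2.8,0,0,-0.105,2],[2.8,0.3,0,-0.105,2]]
  ]
}}

```text
time_s: 14.25
tool_pos: [0.5516, 0.0693, 0.1154]
orientation: [-0.007, 0.482, 0.876, 0.0]
force: [0.6, -0.5, -2.6]
width: 0.0241
```

```bash
python3 plan.py .485 .2786 .11 78 8
```

```text
t 14.25 pos [0.5516 0.0693 0.1154] yaw 32.4 tilt [-0.013  0.007] w 0.0241 F [ 0.6 -0.5 -2.6] q6 -0.51
d [-6.66 20.93 -0.54] dyaw 45.6
[2.66, 0.7, 0.07] -0.099
[2.57, 0.96, 0.07] -0.099
[2.47, 1.21, 0.07] -0.099
[2.33, 1.45, 0.07] -0.099
[2.18, 1.67, 0.07] -0.099
[2.0, 1.88, 0.07] -0.099
[1.8, 2.07, 0.07] -0.099
[1.59, 2.24, 0.07] -0.099
```

Call:
{"op": "servo_tool", "data": {
  "increments": [
    [[2.6,0.7,0,-0.1,2],[2.5,1.0,0,-0.1,2],[2.4,1.2,0,-0.1,2],[2.3,1.4,0,-0.1,2],[2.2,1.7,0,-0.1,2],[1.9,1.8,0,-0.1,2],[1.6,1.8,0,-0.1,2],[1.0,1.4,0,-0.06,2]]
  ]
}}

```text
time_s: 15.05
tool_pos: [0.4796, 0.2696, 0.11]
orientation: [-0.012, 0.105, 0.994, 0.001]
force: [-0.7, -0.4, -2.3]
width: 0.0241
```

```bash
python3 plan.py .485 .2786 .05 78 5; python3 - <<'E'
from h import *
a=snap('side','s6');b=snap('top','t6')
cv2.imwrite('pics/c6.png',np.hstack([cv2.resize(a[120:300,120:380],(520,360),interpolation=2),cv2.resize(b[220:320,95:170],(270,360),interpolation=2)])[:,:,::-1])
E
```

```text
t 15.05 pos [0.4796 0.2696 0.11  ] yaw 78.0 tilt [-0.024  0.004] w 0.0241 F [-0.7 -0.4 -2.3] q6 -0.93
d [ 0.54  0.9  -6.  ] dyaw 0.0
[-0.07, 0.2, 1.2] -0.0
[-0.07, 0.2, 1.2] -0.0
[-0.07, 0.2, 1.2] -0.0
[-0.07, 0.2, 1.2] -0.0
[-0.07, 0.2, 1.2] -0.0
```

View pics/c6.png

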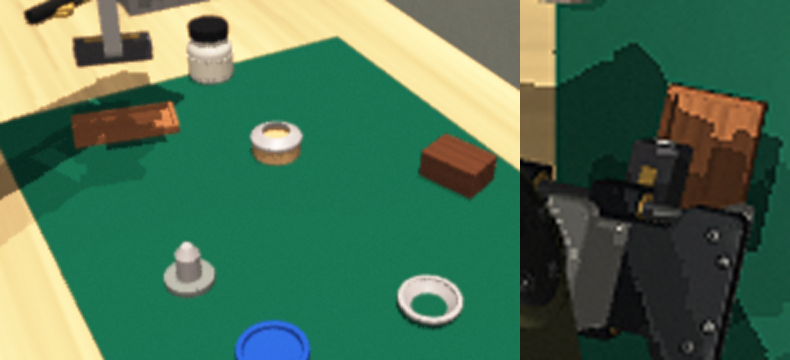

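Picture (10 viewed): the bar hangs over the tray, and the mouth-up washer lies free at side crop (430,300). I'll measure the washer from these frames and lower the bar.

```bash
python3 - <<'E'
from h import *
for cam,c in(('top',(338,204)),('side',(335,270))):
    im=cv2.imread(f'pics/{cam[0]}6.png')[:,:,::-1]
    k,f,s,m=blob(im,c,24)
    print(cam,cv2.fitEllipse(1000*np.array([back(cam,f(p[0]),.012)[:2] for p in k],dtype=np.float32)))
# arbor tip / cones
im=cv2.imread('pics/t6.png')
cv2.imwrite('pics/c7.png',np.hstack([cv2.resize(im[c[1]-22:c[1]+22,c[0]-22:c[0]+22],(390,390),interpolation=2) for c in((276,288),(204,209))]))
E
```

```text
top ((632.873779296875, -143.26712036132812), (58.85963439941406, 59.10763168334961), 169.91897583007812)
side ((630.95556640625, -144.64373779296875), (59.84219741821289, 63.87196350097656), 138.06675720214844)
```

Call:
{"op": "servo_tool", "data": {
  "increments": [
    [[-0.1,0.4,1.2,0,2],[-0.1,0.3,1.2,0,2],[0,0,1.2,0,2],[0,0,1.2,0,2],[0,0,0.8,0,2],[0,0,0,0,2],[0,0,0,0,2],[0,0,0,0,2]]
  ]
}}

```text
time_s: 15.95
tool_pos: [0.4817, 0.2734, 0.046]
orientation: [-0.014, 0.109, 0.994, -0.001]
force: [-0.5, -0.6, -3.0]
width: 0.0234
```

```bash
python3 plan.py .485 .2786 .017 78 6; python3 - <<'E'
from h import *
a=snap('side','s7');cv2.imwrite('pics/c8.png',cv2.resize(a[140:220,130:240],(660,480),interpolation=2)[:,:,::-1])
E
```

```text
t 15.95 pos [0.4817 0.2734 0.046 ] yaw 77.4 tilt [-0.028  0.002] w 0.0234 F [-0.5 -0.6 -3. ] q6 -0.92
d [ 0.33  0.52 -2.9 ] dyaw 0.6
[-0.03, 0.1, 0.48] -0.002
[-0.04, 0.1, 0.48] -0.002
[-0.04, 0.1, 0.48] -0.002
[-0.04, 0.1, 0.48] -0.002
[-0.04, 0.1, 0.48] -0.002
[-0.04, 0.1, 0.48] -0.002
```

View pics/c8.png

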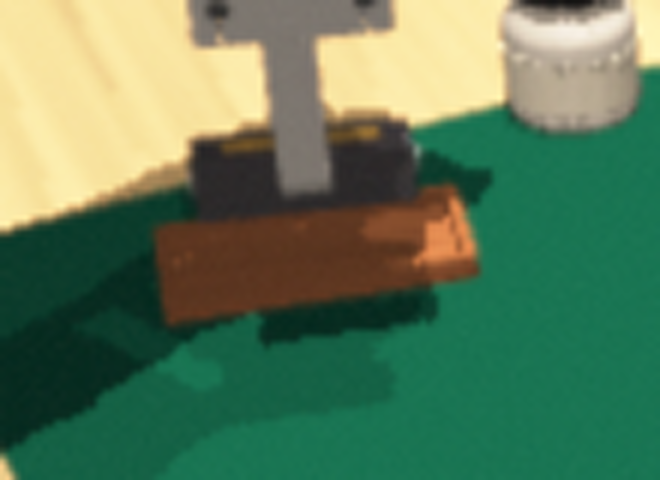

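View pics/c7.png

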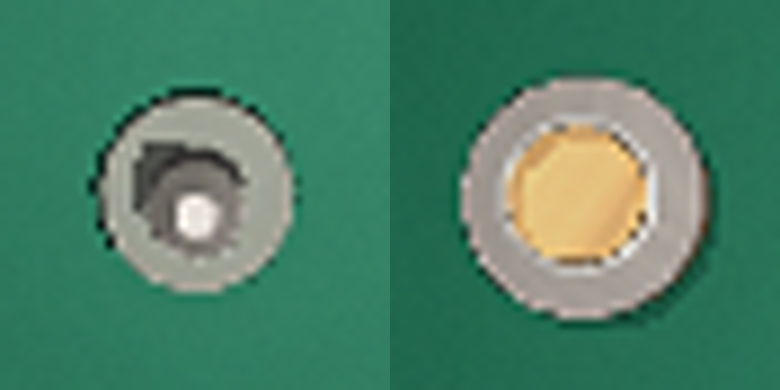

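Pictures 11 and 12 (12 viewed): the bar hangs above the tray and spans crop 190–415 within 160–475. The arbor base is centred at c7 (198,192) with its tip at (197,215). The cone on the stand is centred at (585,198).

Call:
{"op": "servo_tool", "data": {
  "increments": [
    [[-0.1,0.25,0.5,-0.01,2],[-0.1,0.2,0.5,0,2],[0,0,0.5,0,2],[0,0,0.5,0,2],[0,0,0.3,0,2],[0,0,0.1,0,2],[0,0,0,0,2],[0,0,0,0,2]]
  ]
}}

```text
time_s: 16.8
tool_pos: [0.4846, 0.2782, 0.0206]
orientation: [-0.013, 0.104, 0.995, -0.0]
force: [0.2, -0.4, -2.2]
width: 0.0238
```

```bash
python3 plan.py .485 .2786 .016 78 2; python3 - <<'E'
from h import *
T=lambda c,x,y:(c[0]-22+x/8.864-.5,c[1]-22+y/8.864-.5)
A=(276,288);C=(204,209)
print('base',back('top',T(A,198.5,192.5),.008),'tip',back('top',T(A,197,215),.044),'cone',back('top',T(C,195,198),.0205))
E
```

```text
t 16.80 pos [0.4846 0.2782 0.0206] yaw 78.1 tilt [-0.027  0.002] w 0.0238 F [ 0.2 -0.4 -2.2] q6 -0.92
d [ 0.04  0.04 -0.46] dyaw -0.1
[-0.02, 0.03, 0.23] 0.001
[-0.02, 0.03, 0.23] 0.001
base [ 0.45356809 -0.00749138  0.008     ] tip [ 0.45326603 -0.00711073  0.044     ] cone [0.62291727 0.14750558 0.0205    ]
```

Call:
{"op": "servo_tool", "data": {
  "increments": [
    [[0,0,0.15,0,2],[0,0,0.15,0,2],[0,0,0.1,0,2],[0,0,0.1,0,2],[0,0,0,0,2],[0,0,0,0,2],[0,0,0,0,2],[0,0,0,0,2]]
  ]
}}

```text
time_s: 17.6
tool_pos: [0.4848, 0.2782, 0.0164]
orientation: [-0.013, 0.104, 0.995, 0.0]
force: [-1.0, -0.9, 0.4]
width: 0.0237
```

Call:
{"op": "servo_tool", "data": {
  "increments": [
    [[0,0,0.05,0,2],[0,0,0,0,2],[0,0,0,0,2.6],[0,0,0,0,3.2],[0,0,0,0,3.6],[0,0,-1.5,0,3.6],[0,0,-3,0,5],[0,0,-3,0,8]]
  ]
}}

```text
time_s: 18.4
tool_pos: [0.4855, 0.2775, 0.0916]
orientation: [-0.015, 0.104, 0.994, -0.001]
force: [0.2, -0.1, 0.2]
width: 0.0485
```

```bash
python3 plan.py .633 -.1433 .1 -17 16
```

```text
t 18.40 pos [0.4855 0.2775 0.0916] yaw 78.1 tilt [-0.031  0.001] w 0.0485 F [ 0.2 -0.1  0.2] q6 -0.92
d [ 14.75 -42.08   0.84] dyaw -95.1
[-1.45, -2.38, -0.05] 0.104
[-1.68, -2.22, -0.05] 0.104
[-1.91, -2.03, -0.05] 0.104
[-2.11, -1.83, -0.05] 0.104
[-2.28, -1.6, -0.05] 0.104
[-2.44, -1.35, -0.05] 0.104
[-2.56, -1.09, -0.05] 0.104
[-2.66, -0.82, -0.05] 0.104
[-2.73, -0.54, -0.05] 0.104
[-2.78, -0.26, -0.05] 0.104
[-2.79, 0.03, -0.05] 0.104
[-2.77, 0.32, -0.05] 0.104
[-2.72, 0.61, -0.05] 0.104
[-2.64, 0.88, -0.05] 0.104
[-2.54, 1.15, -0.05] 0.104
[-2.4, 1.41, -0.05] 0.104
```

Call:
{"op": "servo_tool", "data": {
  "increments": [
    [[-1.4,-2.4,-0.3,0.105,8.4],[-1.7,-2.2,-0.3,0.105,8.4],[-1.9,-2.0,-0.3,0.105,8.4],[-2.1,-1.8,-0.3,0.105,8.4],[-2.3,-1.6,0,0.105,8.4],[-2.5,-1.4,0,0.105,8.4],[-2.6,-1.1,0,0.105,8.4],[-2.7,-0.8,0,0.105,8.4]]
  ]
}}

```text
time_s: 19.2
tool_pos: [0.5624, 0.0614, 0.1171]
orientation: [-0.007, 0.512, 0.859, -0.001]
force: [1.0, -0.2, -0.5]
width: 0.0842
```

```bash
python3 plan.py .633 -.1433 .1 -17 8
```

```text
t 19.20 pos [0.5624 0.0614 0.1171] yaw 28.5 tilt [-0.014  0.006] w 0.0842 F [ 1.  -0.2 -0.5] q6 -0.46
d [  7.06 -20.47  -1.71] dyaw -45.5
[-2.67, -0.44, 0.21] 0.099
[-2.7, -0.18, 0.21] 0.099
[-2.71, 0.09, 0.21] 0.099
[-2.68, 0.36, 0.21] 0.099
[-2.63, 0.62, 0.21] 0.099
[-2.56, 0.88, 0.21] 0.099
[-2.46, 1.13, 0.21] 0.099
[-2.34, 1.37, 0.21] 0.099
```

Call:
{"op": "servo_tool", "data": {
  "increments": [
    [[-2.7,-0.4,0.2,0.1,8.4],[-2.7,-0.2,0.2,0.1,8.4],[-2.7,0.1,0.2,0.1,8.4],[-2.7,0.35,0.2,0.1,8.4],[-2.6,0.6,0.2,0.1,8.4],[-2.5,0.9,0.2,0.1,8.4],[-2.3,1.0,0.2,0.1,8.4],[-1.4,0.8,0.2,0.06,8.4]]
  ]
}}

```text
time_s: 20.0
tool_pos: [0.6286, -0.142, 0.1097]
orientation: [-0.003, 0.805, 0.594, -0.0]
force: [-0.3, 0.4, 0.4]
width: 0.0839
```

```bash
python3 plan.py .633 -.1433 .025 - 6
```

```text
t 20.00 pos [ 0.6286 -0.142   0.1097] yaw -17.2 tilt [-0.004  0.005] w 0.0839 F [-0.3  0.4  0.4] q6 0.02
d [ 0.44 -0.13 -8.47] dyaw 0.0
[0.0, 0.08, 1.41] -0.0
[0.0, 0.08, 1.41] -0.0
[0.0, 0.08, 1.41] -0.0
[0.0, 0.08, 1.41] -0.0
[0.0, 0.08, 1.41] -0.0
[0.0, 0.08, 1.41] -0.0
```

Call:
{"op": "servo_tool", "data": {
  "increments": [
    [[0,0.2,1.3,0,8.4],[0,0.1,1.5,0,8.4],[0,0,1.5,0,8.4],[0,0,1.5,0,8.4],[0,0,1.2,0,8.4],[0,0,0.6,0,8.4],[0,0,0,0,8.4],[0,0,0,0,8.4]]
  ]
}}

```text
time_s: 20.8
tool_pos: [0.6305, -0.1404, 0.0276]
orientation: [-0.004, 0.803, 0.596, -0.001]
force: [0.1, 0.2, -0.5]
width: 0.0843
```

```bash
python3 plan.py .633 -.1433 .004 - 4
```

```text
t 20.80 pos [ 0.6305 -0.1404  0.0276] yaw -16.8 tilt [-0.006  0.005] w 0.0843 F [ 0.1  0.2 -0.5] q6 0.01
d [ 0.25 -0.29 -2.36] dyaw 0.0
[-0.05, 0.08, 0.59] -0.0
[-0.05, 0.08, 0.59] -0.0
[-0.05, 0.08, 0.59] -0.0
[-0.05, 0.08, 0.59] -0.0
```

Call:
{"op": "servo_tool", "data": {
  "increments": [
    [[-0.15,0.2,0.7,0,8.4],[-0.1,0.15,0.7,0,8.4],[0,0,0.6,0,8.4],[0,0,0.3,0,8.4],[0,0,0,0,8.4],[0,0,0,0,8.4],[0,0,0,0,8.4],[0,0,0,0,8.4]]
  ]
}}

```text
time_s: 21.6
tool_pos: [0.6341, -0.1444, 0.0042]
orientation: [-0.003, 0.803, 0.596, 0.0]
force: [-0.2, -0.0, 0.0]
width: 0.0839
```

```bash
python3 plan.py .633 -.1433 .004 - 1
```

```text
t 21.60 pos [ 0.6341 -0.1444  0.0042] yaw -16.8 tilt [-0.003  0.004] w 0.0839 F [-0.2 -0.   0. ] q6 0.01
d [-0.11  0.11 -0.02] dyaw 0.0
[0.07, -0.14, 0.02] -0.0
```

Call:
{"op": "servo_tool", "data": {
  "increments": [
    [[0.05,-0.1,0,0,7],[0,0,0,0,6.4],[0,0,0,0,5.5],[0,0,0,0,5.5],[0,0,0,0,5.5],[0,0,0,0,5.5],[0,0,0,0,5.5],[0,0,0,0,5.5]]
  ]
}}

```text
time_s: 22.4
tool_pos: [0.6334, -0.1435, 0.0047]
orientation: [-0.002, 0.803, 0.596, 0.0]
force: [-0.2, 0.3, -0.9]
width: 0.0591
```

```bash
python3 plan.py .633 -.1433 .004 - 1
```

```text
t 22.40 pos [ 0.6334 -0.1435  0.0047] yaw -16.8 tilt [-0.003  0.004] w 0.0591 F [-0.2  0.3 -0.9] q6 0.01
d [-0.04  0.02 -0.07] dyaw 0.0
[0.01, -0.05, 0.07] -0.0
```

Call:
{"op": "servo_tool", "data": {
  "increments": [
    [[0,0,-0.5,0,5.5],[0,0,-1,0,5.5],[0,0,-2,0,5.5],[0,0,-2.5,0,5.5],[0,0,-2,0,5.5],[0,0,-1,0,5.5],[0,0,0,0,5.5],[0,0,0,0,5.5]]
  ]
}}

```text
time_s: 23.2
tool_pos: [0.6335, -0.1439, 0.101]
orientation: [-0.002, 0.803, 0.596, 0.0]
force: [-0.4, 0.6, -0.6]
width: 0.0588
```

```bash
python3 plan.py .4534 -.0073 .09 - 8
```

```text
t 23.20 pos [ 0.6335 -0.1439  0.101 ] yaw -16.8 tilt [-0.002  0.004] w 0.0588 F [-0.4  0.6 -0.6] q6 0.01
d [-18.01  13.66  -1.1 ] dyaw 0.0
[0.98, -2.65, 0.14] -0.0
[0.98, -2.65, 0.14] -0.0
[0.98, -2.65, 0.14] -0.0
[0.98, -2.65, 0.14] -0.0
[0.98, -2.65, 0.14] -0.0
[0.98, -2.65, 0.14] -0.0
[0.98, -2.65, 0.14] -0.0
[0.98, -2.65, 0.14] -0.0
```

Call:
{"op": "servo_tool", "data": {
  "increments": [
    [[0.7,-1.8,0,0,5.5],[1.2,-3.2,0,0,5.5],[1.2,-3.2,0,0,5.5],[1.2,-3.2,0,0,5.5],[1.2,-3.2,0,0,5.5],[1.2,-3.2,0,0,5.5],[0.8,-2.0,0,0,5.5],[0.4,-1,0,0,5.5]]
  ]
}}

```text
time_s: 24.0
tool_pos: [0.4466, -0.0037, 0.0938]
orientation: [-0.007, 0.803, 0.595, -0.004]
force: [0.6, -0.0, -1.1]
width: 0.0595
```

```bash
python3 plan.py .4534 -.0073 .065 - 4
```

```text
t 24.00 pos [ 0.4466 -0.0037  0.0938] yaw -16.9 tilt [-0.014  0.006] w 0.0595 F [ 0.6 -0.  -1.1] q6 0.20
d [ 0.68 -0.36 -2.88] dyaw 0.0
[-0.04, 0.19, 0.72] -0.0
[-0.04, 0.19, 0.72] -0.0
[-0.04, 0.19, 0.72] -0.0
[-0.04, 0.19, 0.72] -0.0
```

Call:
{"op": "servo_tool", "data": {
  "increments": [
    [[-0.1,0.4,0.6,0,5.5],[-0.1,0.3,0.7,0,5.5],[0,0,0.7,0,5.5],[0,0,0.5,0,5.5],[0,0,0,0,5.5],[0,0,0,0,5.5],[0,0,0,0,5.5],[0,0,0,0,5.5]]
  ]
}}

```text
time_s: 24.8
tool_pos: [0.4541, -0.0092, 0.0647]
orientation: [-0.007, 0.804, 0.595, -0.005]
force: [-1.0, -0.0, -0.5]
width: 0.0588
```

```bash
python3 plan.py .4534 -.0073 .055 - 2; python3 - <<'E'
from h import *
a=snap('side','s9');b=snap('top','t9')
cv2.imwrite('pics/c9.png',np.hstack([cv2.resize(a[205:285,174:254],(400,400),interpolation=2),cv2.resize(b[255:320,245:310],(400,400),interpolation=2)])[:,:,::-1])
E
```

```text
t 24.80 pos [ 0.4541 -0.0092  0.0647] yaw -17.0 tilt [-0.017  0.006] w 0.0588 F [-1.  -0.  -0.5] q6 0.19
d [-0.07  0.19 -0.97] dyaw 0.0
[0.08, -0.06, 0.48] -0.0
[0.08, -0.06, 0.48] -0.0
```

View pics/c9.png

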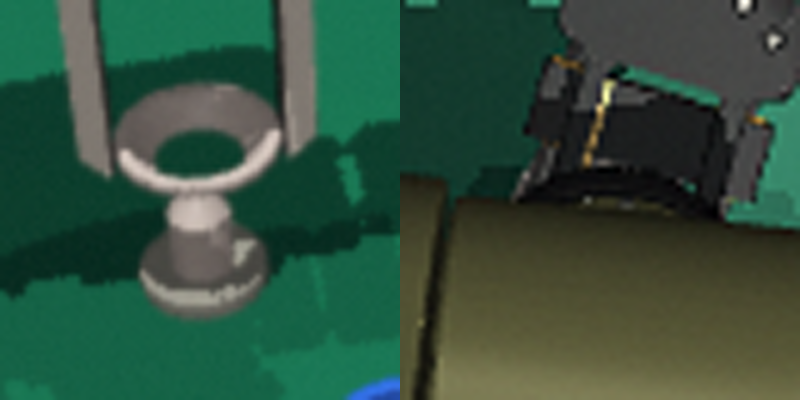

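Picture (13 viewed): the washer is held level above the arbor, with its rim centred at side crop (199,139) and the tip just below at (198,~195). I'll compare the two in the side camera.

```bash
python3 - <<'E'
from h import *
print('rim',back('side',(174+199/5-.5,205+139/5-.5),.072))
im=cv2.imread('pics/s6.png')[:,:,::-1]
k,f,s,m=blob(im,(214,256),24)
pts=np.array([f(p[0]) for p in k]);print('base cols',pts[:,0].min(),pts[:,0].max(),'rows',pts[:,1].min(),pts[:,1].max())
for z,x,y in((.008,.4534,-.0073),(.044,.4534,-.0073)):print(proj('side',(x,y,z)))
a=np.linspace(0,6.28,60)
q=np.array([proj('side',(.4534+.024*np.cos(t),-.0073+.024*np.sin(t),.008)) for t in a]);q2=np.array([proj('side',(.4534+.024*np.cos(t),-.0073+.024*np.sin(t),0)) for t in a])
print('pred cols',q[:,0].min(),q[:,0].max(),'row max',q2[:,1].max(), 'tip top',proj('side',(.4534,-.0073,.044)))
E
```

```text
rim [ 0.45395801 -0.01163386  0.072     ]
base cols 201.6875 227.0625 rows 240.5625 268.0625
[214.99320027 257.18335038]
[213.40395149 242.80603906]
pred cols 202.07077260528095 227.81246413075274 row max 269.3263187487726 tip top [213.40395149 242.80603906]
```

```bash
python3 - <<'E'
from h import *
print(proj('side',(.4541,-.0092,.072)),back('side',(213.8,233.5),.072))
E
```

```text
[212.86567206 231.50673781] [ 0.45350017 -0.01516117  0.072     ]
```

Call:
{"op": "servo_tool", "data": {
  "increments": [
    [[0.15,-0.05,0.4,0,5.5],[0.05,0,0.4,0,5.5],[0,0,0.4,0,5.5],[0,0,0.4,0,5.5],[0,0,0.3,0,5.5],[0,0,0,0,5.5],[0,0,0,0,5.5],[0,0,0,0,5.5]]
  ]
}}

```text
time_s: 25.7
tool_pos: [0.4538, -0.0067, 0.044]
orientation: [-0.007, 0.804, 0.595, -0.005]
force: [0.1, -0.6, -1.2]
width: 0.0592
```

```bash
python3 plan.py .4539 -.0075 .0127 - 2
```

```text
t 25.70 pos [ 0.4538 -0.0067  0.044 ] yaw -17.0 tilt [-0.016  0.006] w 0.0592 F [ 0.1 -0.6 -1.2] q6 0.19
d [ 0.01 -0.08 -3.13] dyaw 0.0
[-0.04, 0.02, 1.57] -0.0
[-0.04, 0.02, 1.57] -0.0
```

Call:
{"op": "servo_tool", "data": {
  "increments": [
    [[-0.05,0,0.2,0,5.5],[0,0,0.3,0,5.5],[0,0,0.3,0,5.5],[0,0,0.3,0,5.5],[0,0,0.3,0,5.5],[0,0,0,0,5.5],[0,0,0,0,5.5],[0,0,0,0,5.5]]
  ]
}}

```text
time_s: 26.5
tool_pos: [0.4535, -0.0071, 0.0288]
orientation: [-0.007, 0.804, 0.595, -0.005]
force: [1.1, -0.4, -0.8]
width: 0.0589
```

```bash
python3 plan.py .4539 -.0075 .0127 - 2
```

```text
t 26.50 pos [ 0.4535 -0.0071  0.0288] yaw -17.0 tilt [-0.016  0.006] w 0.0589 F [ 1.1 -0.4 -0.8] q6 0.19
d [ 0.04 -0.04 -1.61] dyaw 0.0
[-0.01, 0.03, 0.81] -0.0
[-0.01, 0.03, 0.81] -0.0
```

No contact force, and the washer underside is at 24 mm, well onto the straight part of the post. Continuing down.

Call:
{"op": "servo_tool", "data": {
  "increments": [
    [[0,0,0.3,0,5.5],[0,0,0.3,0,5.5],[0,0,0.3,0,5.5],[0,0,0.3,0,5.5],[0,0,0.2,0,5.5],[0,0,0.1,0,5.5],[0,0,0,0,5.5],[0,0,0,0,5.5]]
  ]
}}

```text
time_s: 27.3
tool_pos: [0.4534, -0.0071, 0.0128]
orientation: [-0.007, 0.804, 0.595, -0.005]
force: [-0.6, -0.4, 0.4]
width: 0.0592
```

```bash
python3 plan.py .4539 -.0075 .0127 - 1
```

```text
t 27.30 pos [ 0.4534 -0.0071  0.0128] yaw -17.0 tilt [-0.016  0.006] w 0.0592 F [-0.6 -0.4  0.4] q6 0.19
d [ 0.05 -0.04 -0.01] dyaw 0.0
[-0.03, 0.07, 0.01] -0.0
```

Call:
{"op": "servo_tool", "data": {
  "increments": [
    [[0,0,0,0,6.2],[0,0,0,0,7],[0,0,0,0,8],[0,0,0,0,8.4],[0,0,-1.5,0,8.4],[0,0,-3,0,8.4],[0,0,-3,0,8.4],[0,0,-1,0,8.4]]
  ]
}}

```text
time_s: 28.1
tool_pos: [0.4537, -0.0075, 0.0991]
orientation: [-0.008, 0.804, 0.595, -0.006]
force: [0.1, 0.7, 0.6]
width: 0.0839
```

```bash
python3 plan.py .623 .1475 .1 - 8
```

```text
t 28.10 pos [ 0.4537 -0.0075  0.0991] yaw -17.0 tilt [-0.019  0.006] w 0.0839 F [0.1 0.7 0.6] q6 0.19
d [16.93 15.5   0.09] dyaw 0.0
[2.47, 1.46, -0.01] -0.0
[2.47, 1.46, -0.01] -0.0
[2.47, 1.46, -0.01] -0.0
[2.47, 1.46, -0.01] -0.0
[2.47, 1.46, -0.01] -0.0
[2.47, 1.46, -0.01] -0.0
[2.47, 1.46, -0.01] -0.0
[2.47, 1.46, -0.01] -0.0
```

Call:
{"op": "servo_tool", "data": {
  "increments": [
    [[1.7,1.0,0,0,8.4],[3.0,1.8,0,0,8.4],[3.0,1.8,0,0,8.4],[3.0,1.8,0,0,8.4],[3.0,1.8,0,0,8.4],[3.0,1.8,0,0,8.4],[2.0,1.1,0,0,8.4],[1,0.6,0,0,8.4]]
  ]
}}

```text
time_s: 28.9
tool_pos: [0.6282, 0.1519, 0.093]
orientation: [-0.008, 0.805, 0.594, -0.006]
force: [-0.3, -0.1, -0.1]
width: 0.0842
```

```bash
python3 plan.py .623 .1475 .045 - 5; python3 - <<'E'
from h import *
a=snap('side','s10');b=snap('top','t10')
cv2.imwrite('pics/c10.png',np.hstack([cv2.resize(a[130:290,150:310],(400,400),interpolation=2),cv2.resize(b[230:330,110:310],(400,200),interpolation=2).repeat(2,0)])[:,:,::-1])
E
```

```text
t 28.90 pos [0.6282 0.1519 0.093 ] yaw -17.1 tilt [-0.02   0.006] w 0.0842 F [-0.3 -0.1 -0.1] q6 0.47
d [-0.52 -0.44 -4.8 ] dyaw 0.0
[-0.11, -0.07, 0.96] -0.0
[-0.11, -0.07, 0.96] -0.0
[-0.11, -0.07, 0.96] -0.0
[-0.11, -0.07, 0.96] -0.0
[-0.11, -0.07, 0.96] -0.0
```

View pics/c10.png

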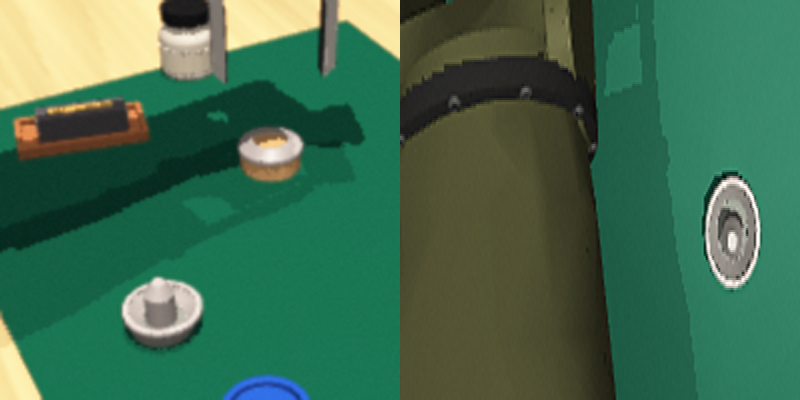

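Picture (14 viewed): the bar lies flat in the tray, and the first washer is seated mouth up on the arbor at crop (162,313). Next is the second washer.

Call:
{"op": "servo_tool", "data": {
  "increments": [
    [[-0.3,-0.2,1,0,8.4],[-0.2,-0.15,1.5,0,8.4],[0,0,1.5,0,8.4],[0,0,1,0,8.4],[0,0,0.3,0,8.4],[0,0,0,0,8.4],[0,0,0,0,8.4],[0,0,0,0,8.4]]
  ]
}}

```text
time_s: 29.8
tool_pos: [0.6188, 0.1446, 0.0349]
orientation: [-0.009, 0.805, 0.593, -0.008]
force: [-0.0, -0.5, 0.3]
width: 0.0841
```

```bash
python3 plan.py .623 .1475 .018 - 3
```

```text
t 29.80 pos [0.6188 0.1446 0.0349] yaw -17.3 tilt [-0.023  0.005] w 0.0841 F [-0.  -0.5  0.3] q6 0.46
d [ 0.42  0.29 -1.69] dyaw 0.0
[0.13, 0.1, 0.56] -0.0
[0.13, 0.1, 0.56] -0.0
[0.13, 0.1, 0.56] -0.0
```

Call:
{"op": "servo_tool", "data": {
  "increments": [
    [[0.25,0.2,0.5,0,8.4],[0.15,0.15,0.5,0,8.4],[0,0,0.4,0,8.4],[0,0,0.25,0,8.4],[0,0,0,0,8.4],[0,0,0,0,8.4],[0,0,0,0,8.4],[0,0,0,0,8.4]]
  ]
}}

```text
time_s: 30.6
tool_pos: [0.6239, 0.148, 0.0177]
orientation: [-0.008, 0.805, 0.593, -0.007]
force: [-0.3, 0.7, -0.6]
width: 0.0841
```

```bash
python3 plan.py .623 .1475 .018 - 1
```

```text
t 30.60 pos [0.6239 0.148  0.0177] yaw -17.2 tilt [-0.021  0.005] w 0.0841 F [-0.3  0.7 -0.6] q6 0.47
d [-0.09 -0.05  0.03] dyaw 0.0
[-0.08, -0.07, -0.03] -0.0
```

Call:
{"op": "servo_tool", "data": {
  "increments": [
    [[-0.07,-0.07,0,0,7.4],[0,0,0,0,6.6],[0,0,0,0,5.5],[0,0,0,0,5.5],[0,0,0,0,5.5],[0,0,0,0,5.5],[0,0,0,0,5.5],[0,0,0,0,5.5]]
  ]
}}

```text
time_s: 31.4
tool_pos: [0.6231, 0.1475, 0.0181]
orientation: [-0.008, 0.805, 0.593, -0.007]
force: [-0.4, -0.4, 0.3]
width: 0.0585
```

```bash
python3 plan.py .623 .1475 .018 - 1
```

```text
t 31.40 pos [0.6231 0.1475 0.0181] yaw -17.2 tilt [-0.021  0.005] w 0.0585 F [-0.4 -0.4  0.3] q6 0.47
d [-0.01  0.   -0.01] dyaw 0.0
[0.0, -0.01, 0.01] -0.0
```

Call:
{"op": "servo_tool", "data": {
  "increments": [
    [[0,0,-0.5,0,5.5],[0,0,-1,0,5.5],[0,0,-2,0,5.5],[0,0,-2.5,0,5.5],[0,0,-1.5,0,5.5],[0,0,0,0,5.5],[0,0,0,0,5.5],[0,0,0,0,5.5]]
  ]
}}

```text
time_s: 32.2
tool_pos: [0.6246, 0.147, 0.0985]
orientation: [-0.008, 0.805, 0.593, -0.007]
force: [0.2, 0.3, -0.9]
width: 0.0585
```

```bash
python3 plan.py .4534 -.0073 .095 - 8
```

```text
t 32.20 pos [0.6246 0.147  0.0985] yaw -17.2 tilt [-0.02   0.005] w 0.0585 F [ 0.2  0.3 -0.9] q6 0.47
d [-17.12 -15.43  -0.35] dyaw 0.0
[-2.48, -1.47, 0.04] -0.0
[-2.48, -1.47, 0.04] -0.0
[-2.48, -1.47, 0.04] -0.0
[-2.48, -1.47, 0.04] -0.0
[-2.48, -1.47, 0.04] -0.0
[-2.48, -1.47, 0.04] -0.0
[-2.48, -1.47, 0.04] -0.0
[-2.48, -1.47, 0.04] -0.0
```

Call:
{"op": "servo_tool", "data": {
  "increments": [
    [[-1.7,-1.0,0,0,5.5],[-2.9,-1.7,0,0,5.5],[-2.9,-1.7,0,0,5.5],[-2.9,-1.7,0,0,5.5],[-2.9,-1.7,0,0,5.5],[-2.9,-1.7,0,0,5.5],[-2.0,-1.2,0,0,5.5],[-1,-0.6,0,0,5.5]]
  ]
}}

```text
time_s: 33.0
tool_pos: [0.4502, -0.0069, 0.0941]
orientation: [-0.011, 0.804, 0.594, -0.011]
force: [-0.1, 0.0, -0.9]
width: 0.0587
```

Call:
{"op": "servo_tool", "data": {
  "increments": [
    [[0,0,0.5,0,5.5],[0,0,0.5,0,5.5],[0,0,0,0,5.5],[0,0,0,0,5.5],[0,0,0,0,5.5],[0,0,0,0,5.5],[0,0,0,0,5.5],[0,0,0,0,5.5]]
  ]
}}

```text
time_s: 33.8
tool_pos: [0.4515, -0.0052, 0.0822]
orientation: [-0.012, 0.804, 0.594, -0.011]
force: [-0.1, 0.6, 0.2]
width: 0.0586
```

```bash
python3 plan.py .4536 -.0073 .06 - 4
```

```text
t 33.80 pos [ 0.4515 -0.0052  0.0822] yaw -17.0 tilt [-0.032  0.005] w 0.0586 F [-0.1  0.6  0.2] q6 0.20
d [ 0.21 -0.21 -2.22] dyaw 0.0
[-0.03, 0.07, 0.55] -0.0
[-0.03, 0.07, 0.55] -0.0
[-0.03, 0.07, 0.55] -0.0
[-0.03, 0.07, 0.55] -0.0
```

Call:
{"op": "servo_tool", "data": {
  "increments": [
    [[-0.1,0.2,0.6,0,5.5],[-0.05,0.1,0.7,0,5.5],[0,0,0.6,0,5.5],[0,0,0.5,0,5.5],[0,0,0.3,0,5.5],[0,0,0,0,5.5],[0,0,0,0,5.5],[0,0,0,0,5.5]]
  ]
}}

```text
time_s: 34.6
tool_pos: [0.4529, -0.0077, 0.0523]
orientation: [-0.012, 0.804, 0.594, -0.012]
force: [0.2, 0.0, 0.1]
width: 0.0587
```

```bash
python3 plan.py .4536 -.0072 .02 - 4;  python3 - <<'E'
from h import *
a=snap('side','s11')
cv2.imwrite('pics/c11.png',cv2.resize(a[205:285,174:254],(480,480),interpolation=2)[:,:,::-1])
E
```

```text
t 34.60 pos [ 0.4529 -0.0077  0.0523] yaw -17.1 tilt [-0.033  0.006] w 0.0587 F [0.2 0.  0.1] q6 0.20
d [ 0.07  0.05 -3.23] dyaw 0.0
[0.02, 0.01, 0.81] -0.0
[0.02, 0.01, 0.81] -0.0
[0.02, 0.01, 0.81] -0.0
[0.02, 0.01, 0.81] -0.0
```

View pics/c11.png

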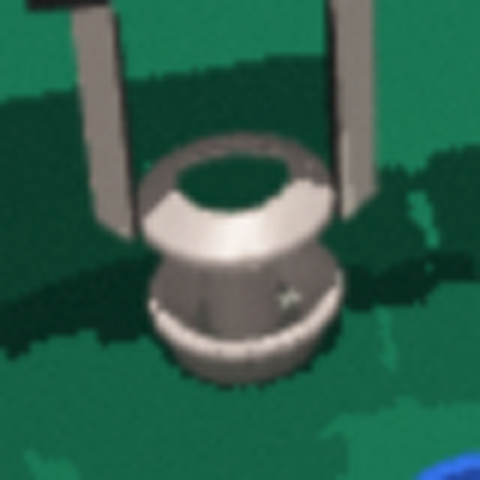

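Picture (15 viewed): the second washer, mouth down and centred at crop (237,200), is held above the arbor and aligned with the first one at (245,310). Lowering it.

Call:
{"op": "servo_tool", "data": {
  "increments": [
    [[0.05,0.05,0.3,0,5.5],[0,0,0.3,0,5.5],[0,0,0.3,0,5.5],[0,0,0.3,0,5.5],[0,0,0.3,0,5.5],[0,0,0.3,0,5.5],[0,0,0,0,5.5],[0,0,0,0,5.5]]
  ]
}}

```text
time_s: 35.45
tool_pos: [0.4531, -0.0072, 0.0328]
orientation: [-0.012, 0.804, 0.594, -0.011]
force: [-0.0, 0.7, -0.2]
width: 0.0586
```

```bash
python3 plan.py .4536 -.0072 .02 - 4
```

```text
t 35.45 pos [ 0.4531 -0.0072  0.0328] yaw -17.1 tilt [-0.032  0.005] w 0.0586 F [-0.   0.7 -0.2] q6 0.20
d [ 0.05 -0.   -1.28] dyaw 0.0
[0.0, 0.01, 0.32] -0.0
[0.0, 0.01, 0.32] -0.0
[0.0, 0.01, 0.32] -0.0
[0.0, 0.01, 0.32] -0.0
```

Call:
{"op": "servo_tool", "data": {
  "increments": [
    [[0,0.03,0.3,0,5.5],[0,0,0.25,0,5.5],[0,0,0.2,0,5.5],[0,0,0.2,0,5.5],[0,0,0.15,0,5.5],[0,0,0.05,0,5.5],[0,0,0,0,5.5],[0,0,0,0,5.5]]
  ]
}}

```text
time_s: 36.25
tool_pos: [0.4535, -0.0073, 0.0207]
orientation: [-0.011, 0.804, 0.594, -0.011]
force: [0.3, -0.1, 0.3]
width: 0.0587
```

```bash
python3 plan.py .4536 -.0072 .02 - 1
```

```text
t 36.25 pos [ 0.4535 -0.0073  0.0207] yaw -17.1 tilt [-0.031  0.005] w 0.0587 F [ 0.3 -0.1  0.3] q6 0.20
d [ 0.01  0.01 -0.07] dyaw 0.0
[0.01, 0.01, 0.07] -0.0
```

Call:
{"op": "servo_tool", "data": {
  "increments": [
    [[0,0,0.04,0,5.5],[0,0,0,0,6.2],[0,0,0,0,7],[0,0,0,0,8],[0,0,0,0,8.4],[0,0,-1.5,0,8.4],[0,0,-3,0,8.4],[0,0,-3,0,8.4]]
  ]
}}

```text
time_s: 37.05
tool_pos: [0.4536, -0.0075, 0.0941]
orientation: [-0.014, 0.804, 0.594, -0.014]
force: [-0.5, -0.0, 0.4]
width: 0.0841
```

Call:
{"op": "servo_tool", "data": {
  "increments": [
    [[2,-1,-2,0,8.4],[3,-1,-2,0,8.4],[4,-1,-1,0,8.4],[4,0,0,0,8.4],[4,0,0,0,8.4],[3,0,0,0,8.4],[1,0,0,0,8.4],[0,0,0,0,8.4]]
  ]
}}

```text
time_s: 37.85
tool_pos: [0.4908, 0.2092, 0.1512]
orientation: [-0.012, 0.805, 0.593, -0.01]
force: [-1.1, 0.0, -0.3]
width: 0.0841
```

```bash
python3 plan.py;  python3 - <<'E'
from h import *
a=snap('side','s12');b=snap('top','t12')
z=lambda i,r0,c0,n,w=390:cv2.resize(i[r0:r0+n,c0:c0+n],(w,290),interpolation=2)
cv2.imwrite('pics/c12.png',np.vstack([np.hstack([z(a,215,174,80),z(a,310,240,80)]),np.hstack([z(a,120,130,130),z(b,245,236,80)])])[:,:,::-1])
k,f,s,m=blob(b,(276,288),24);print(cv2.fitEllipse(1000*np.array([back('top',f(p[0]),.02)[:2] for p in k],dtype=np.float32)))
for n,z0 in(('jar',.04),('roll',.03),('block',.0175)):
    for d in r.look_for('side',n)[:1]:print(n,round(d['p'],2),np.array(d['xy'])*[560,420])
E
```

```text
t 37.85 pos [0.4908 0.2092 0.1512] yaw -17.2 tilt [-0.031  0.007] w 0.0841 F [-1.1  0.  -0.3] q6 0.62
((454.2613830566406, -7.018561840057373), (59.36841583251953, 59.499237060546875), 167.2489471435547)
jar 0.64 [222.824 149.604]
roll 0.67 [422.128 341.292]
block 0.62 [347.2   205.212]
```

View pics/c12.png

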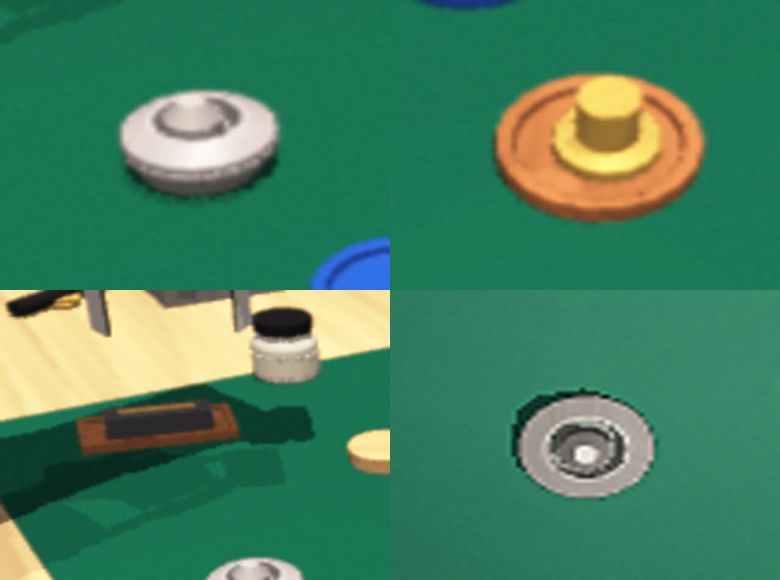

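Picture (16 viewed): both washers sit level on the arbor, rims meeting, and the stamp and bar are in place. Handing in.

```bash
python3 -c "
from workcell import r
print(r.read_state()['force']); print(r.sign_off())"
```

```text
[ 0.71443626 -0.30536701  0.30568905]
the job is handed in; nothing more can be done
None
```

The job is finished and handed in at about 38 s of the 93 s allowed; `sign_off` gives no verdict.

- **Stamp:** it stands upright in the brown round holder, not a blue look-alike.
- **Bar:** it lies flat in the tray.
- **Washers:** the mouth-up one went on the arbor first, then the mouth-down one on top. The last pictures show them level with their rims meeting. The stack's centre measured (0.454, -0.007) against the arbor at (0.4534, -0.0073).
- **Seating heights:** the tool height at release put the first washer's underside at 8.1 mm (8 mm expected). The second's was within about 1 mm of its 20 mm before I let go.
- **Bystanders:** the detector found the jar, roll and block within about 4 px of their first side-view positions, which is within its scatter, and I never went near them. I saw only the jar in the last pictures.
- **Forces:** the readings at the end of each move stayed under about 4 N.

**Checks that disagreed:**
- The side camera differed from the top camera by a few millimetres, up to about 8 mm on the stand's washer. I used the top camera's values, and both washers went on without noticeable force.
- The tool picked up a tilt of about 0.03 rad during the moves, with no visible effect on how the parts sit.

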